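# Start the coloured pegs in a chair seat

## Task

The chair seat lies face down on the bench with its buffer pegs standing loose in their sockets. Start three of them by pressing lightly down on their caps with a fingertip, first red, then yellow, then blue, each pushed roughly half-way in so that it holds but never driven home. Leave the green peg and the other things alone; nothing is to be gripped, pulled up or picked up.

Things in the scene. Friction and masses are not known exactly. Their poses are not given: they have to be found in the camera images.
- seat: Chair seat lying face down, bare plywood up with a dark padded rim, about 429 mm (its x) by 360 mm (its y) and 58 mm high, fixed to the bench. Origin at the centre of its underside on the bench; its upper face is 58 mm above that. It carries four peg sockets in its own axes at (65, 65), (65, -65), (-65, 85) and (-65, -85) mm.
- cap_red (a point): Centre of the top of the red peg's round plastic cap, where to press; moves down with the peg. Cap 27 mm across, 10 mm high, slightly domed, on an 11 mm shank upright in a steel flange 38 mm across, 4.5 mm high. Raised (depth 0), its top is 38.5 mm above the seat's upper face. Which colour stands in which socket varies.
- cap_yellow (a point): Centre of the top of the yellow peg's round plastic cap, where to press; moves down with the peg. Cap 27 mm across, 10 mm high, slightly domed, on an 11 mm shank upright in a steel flange 38 mm across, 4.5 mm high. Raised (depth 0), its top is 38.5 mm above the seat's upper face. Which colour stands in which socket varies.
- cap_blue (a point): Centre of the top of the blue peg's round plastic cap, where to press; moves down with the peg. Cap 27 mm across, 10 mm high, slightly domed, on an 11 mm shank upright in a steel flange 38 mm across, 4.5 mm high. Raised (depth 0), its top is 38.5 mm above the seat's upper face. Which colour stands in which socket varies.
- cap_green (a point): Centre of the top of the green peg's round plastic cap, where to press; moves down with the peg. Cap 27 mm across, 10 mm high, slightly domed, on an 11 mm shank upright in a steel flange 38 mm across, 4.5 mm high. Raised (depth 0), its top is 38.5 mm above the seat's upper face. Which colour stands in which socket varies (this one is not to be touched).
- peg_red (a joint): Depth of the red peg in m: 0 to 0.003 at the start, grows as the cap is pushed straight down, 0.022 when home (cap on flange), negative when pulled up. Held by friction: it moves from about 4 N, takes about 4 N + 0.2 N per mm of depth (6 N at 10 mm, 8 N at 20 mm) and stays where it is left. Pressed first.
- peg_yellow (a joint): Depth of the yellow peg in m: 0 to 0.003 at the start, grows as the cap is pushed straight down, 0.022 when home (cap on flange), negative when pulled up. Held by friction: it moves from about 4 N, takes about 4 N + 0.2 N per mm of depth (6 N at 10 mm, 8 N at 20 mm) and stays where it is left. Pressed second.
- peg_blue (a joint): Depth of the blue peg in m: 0 to 0.003 at the start, grows as the cap is pushed straight down, 0.022 when home (cap on flange), negative when pulled up. Held by friction: it moves from about 4 N, takes about 4 N + 0.2 N per mm of depth (6 N at 10 mm, 8 N at 20 mm) and stays where it is left. Pressed third.
- peg_green (a joint): Depth of the green peg in m: 0 to 0.003 at the start, grows as the cap is pushed straight down, 0.022 when home (cap on flange), negative when pulled up. Held by friction: it moves from about 4 N, takes about 4 N + 0.2 N per mm of depth (6 N at 10 mm, 8 N at 20 mm) and stays where it is left. Left alone.
- thread_reel: Loose reel of beige thread, 38 mm across and 62 mm high, standing near the middle of the seat between the pegs. Origin at the centre of its underside. To be left alone.
- felt_marker: Loose white felt marker with a black cap, 18 x 134 x 18 mm, its length along its y, lying on the seat towards the robot. Origin at the centre of its underside. To be left alone.
- chalk: Loose piece of white tailor's chalk, 43 x 44 x 9 mm, lying on the seat between the two far pegs. Origin at the centre of its underside. To be left alone.
- hammer: Loose tack hammer with a wooden handle, 118 x 268 x 18 mm, on the bench right of the seat. Origin at the centre of its underside. To be left alone.
- g_clamp: Loose blue G clamp, 167 x 112 x 22 mm, on the bench left of the seat. Origin at the centre of its underside. To be left alone.
- tape_roll: Loose roll of masking tape, 101 mm across, 24 mm high, on the bench at the near left. Origin at the centre of its underside. To be left alone.

How it is judged:
By the outcome, as a careful person would: the job done as asked, in the order asked, and still so for the second after the job is handed in, with the robot touching nothing.
It also fails if it takes over 51 s, if anything falls off the work surface, if the arm or the gripper's body presses on something with over 40 N, if the wrist force passes 120 N, or if a joint passes its speed limit or range.

## Robot

A 6-joint arm with a two-finger parallel gripper is mounted at the origin on a cart in front of the work surface, level with it; the furniture and walls round the work are solid. World frame = base frame: x ahead of the robot, y to its left, z up, the work surface at z = 0. Lengths are in m, angles in rad, forces in N, time in s.
With the tool pointing down it reaches from about 0.425 to 1.125 m from the base axis. Payload 14.9 kg.
Tool frame: the origin (TCP) lies at the very end of the fingers, on their centre line; the grasp point (between the pads) lies grasp_offset behind it (grasp_offset is the distance from the TCP to the grasp point, in m); z points along the fingers, y is the line along which they close (so a half turn about z gives the same grasp; the last joint's range is limited). The gripper opens to 91 mm and grips with 3 to 60 N. Pads are 32 mm wide; open, the fingers measure 118 mm over their backs; the gripper's body (76 mm by 178 mm) begins 60 mm behind the grasp point.
Start: joints at [-1.329, 0.379, 1.734, -0, 1.028, -0.033], TCP at [0.19, -0.674, 0.214] pointing down, gripper open.
Joint ranges: [-2.77, 2.77], [-0.74, 2.19], [0, 2.66], [-1.06, 4.2], [0.31, 2.87], [-3.08, 3.08]. Speed limits (rad/s): [1.89, 1.89, 2.39, 3.14, 3.14, 3.14].

## Interface

Orientations are given as [roll, pitch, yaw] about the fixed x, y, z axes, in that order (R = Rz(yaw) Ry(pitch) Rx(roll)).
In Python, from bench import * gives the robot as it stands.
- The arm moves only by the shell command python3 -m handwheel 'ROWS' [FORCE]. ROWS is JSON, a list of rows, each a list of 3 entries, a list of its own where there are three numbers: the shift along the tool's x, y, z in m, then the turn, a rotation vector about the tool's x, y, z in rad, then the finger opening in m, from 0 to 0.0912. A call has 1 to 20 rows; each row shifts and turns the commanded pose from where the row before left it, along the tool's axes as they then stand; what a row does not reach is not made up. A row lasts 1/8 s, in which the tool goes at most 62.5 mm and 10.7 degrees, less where a joint would pass 70% of its speed; a pose out of reach is approached as far as the arm can. A call with a gripper value outside its range is refused whole. The fingers move at their own pace and stop on an object; FORCE is the grip in N (left out, the last holds). Time passes only in rows, so rows that do not move let the fingers close. It gives the time, the measured TCP pose, the force, the opening and the grip force at its end, in the units of the state.
- get_state(): the state, without advancing time (a new reading comes with each control period).
- read_camera(name): name is "scene" or "top" or "wrist"; returns the picture (480x640x3 uint8, red, green, blue); there is no depth.
- calibration(name): a dict with "K" (3x3 intrinsics, pixels), "extrinsics" (4x4, takes a point from camera to world coordinates). Camera axes: x right, y up, looking along -z (the intrinsics and any distortion apply to the point x, -y, -z); pixel columns grow to the right and rows downward; lengths in m; the calibration is good to about 2 mm. A picture is of the moment at which its call begins: read the wrist's pose just before it. calibration takes no time and is no camera call; for the wrist camera it gives the pose at the moment of the call.
- hand_in(): hands the job in; it is judged then, once.
Trained networks look in the newest picture that a camera, given by its name, has taken for a name from the list of things; names that differ only in an ending like _2 or _b are one class to them, and where a whole thing is asked for, a point or a joint stands for the part that bears it (a point fixed in the world has none). Each returns a list of dicts, best first, with "confidence" (0 to 1); they miss things now and then, are a little off and sometimes report something else, mostly with a low value. They report only what shows in the picture. A call takes as long as a camera call.
- cut_out(camera, label): "pixels" (480x640 bool, what is visible of it) and "xy" ([column, row] in pixels, amid what is visible of it).
- mark_of(camera, label): "xy" ([column, row] in pixels: a listed point, or the origin of a listed thing).
The state is a dict: "clock": time; "joint_pos": joint angles; "joint_velocities": joint speeds; "joint_efforts": joint torques, N m; "ee_pos": TCP position; "ee_rot": TCP orientation; "force": force on the tool from outside, world axes, zero at the start; "ft_torque": the same for the moment, N m; "width": finger opening in m; "gripper_force": force on a finger pad.
Only numpy, scipy, OpenCV 4.12 (cv2) and the standard library are available. Lean on these libraries where they do the work, as an engineer would, in place of code of your own. Each camera call takes 0.05 s, during which the arm holds its last target. There are 200 camera calls.

## Working session

There is one attempt and no reset: what is moved stays moved. The work goes in short steps, Python scripts to look and compute and a shell command to move; the robot and the scene stay as the last step left them, time stands still between calls to the robot, and variables do not carry over. Pictures are saved under pics/ and viewed, at most 10 in all, crops included, and the job is handed in when it is done.

```bash
mkdir -p pics
cat > h.py <<'E'
from bench import *
import numpy as np, cv2
def ray(cam,xy):
    c=calibration(cam);K=np.array(c["K"]);T=np.array(c["extrinsics"])
    d=np.linalg.inv(K)@[xy[0],xy[1],1]; d=T[:3,:3]@[d[0],-d[1],-d[2]]
    return T[:3,3],d
def onz(cam,xy,z):
    o,d=ray(cam,xy); return o+d*(z-o[2])/d[2]
def tri(r):
    A=0;b=0
    for o,d in r:
        d=d/np.linalg.norm(d);P=np.eye(3)-np.outer(d,d);A=A+P;b=b+P@o
    return np.linalg.solve(A,b)
E
python3 - <<'E'
from h import *
np.set_printoptions(precision=4,suppress=True)
for c in ["top","scene"]:
    cv2.imwrite(f"pics/{c}.png",read_camera(c)[:,:,::-1])
    print(c,calibration(c).keys(),np.array(calibration(c)["extrinsics"])[:3,3])
    for n in ["red","yellow","blue","green"]:
        for m in mark_of(c,"cap_"+n)[:2]: print(n,m["confidence"],m["xy"],onz(c,m["xy"],.095))
s=get_state();print(s)
E
```

```text
top dict_keys(['K', 'extrinsics']) [ 0.2811 -0.0437  1.6377]
red 0.53 [374.3, 243.7] [ 0.4672 -0.1906  0.095 ]
red 0.2 [339.9, 178.1] [ 0.6539 -0.0931  0.095 ]
yellow 0.49 [313.4, 220.9] [ 0.5297 -0.0195  0.095 ]
blue 0.59 [338.1, 178.7] [ 0.652 -0.088  0.095]
green 0.59 [380.8, 199.0] [ 0.5947 -0.2092  0.095 ]
scene dict_keys(['K', 'extrinsics']) [-0.205   0.7407  0.6049]
red 0.68 [362.0, 223.9] [ 0.4686 -0.1752  0.095 ]
yellow 0.55 [298.8, 235.5] [ 0.5336 -0.0219  0.095 ]
blue 0.5 [284.9, 216.1] [ 0.6364 -0.0782  0.095 ]
green 0.59 [330.9, 207.5] [ 0.5907 -0.201   0.095 ]
{'clock': 0.5, 'joint_pos': array([-1.3293,  0.3789,  1.7342, -0.    ,  1.0285, -0.0333]), 'joint_velocities': array([-0.0012,  0.0004, -0.0011, -0.0013,  0.0004, -0.0009]), 'joint_efforts': array([ -0.0004, -76.3173, -43.4443,   0.065 ,   0.0394,  -0.    ]), 'ee_pos': array([ 0.1899, -0.6738,  0.214 ]), 'ee_rot': array([3.1416, 0.    , 0.2748]), 'force': array([-0.2787,  0.2421,  1.1349]), 'ft_torque': array([ 0.0022, -0.0166, -0.0021]), 'gripper_force': 0.0, 'width': 0.09152738652042719}
```

View pics/top.png

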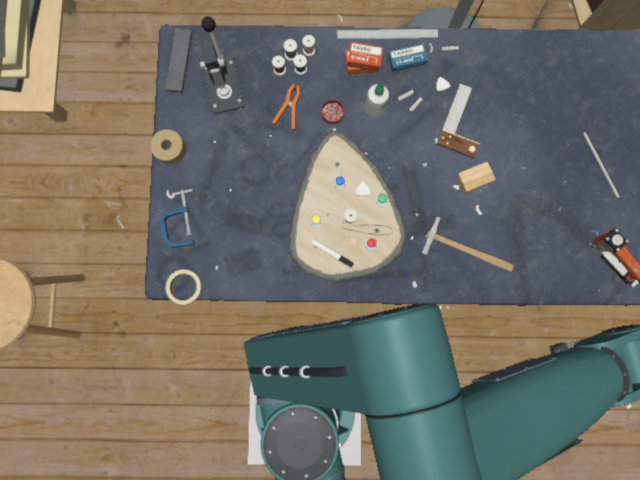

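View pics/scene.png

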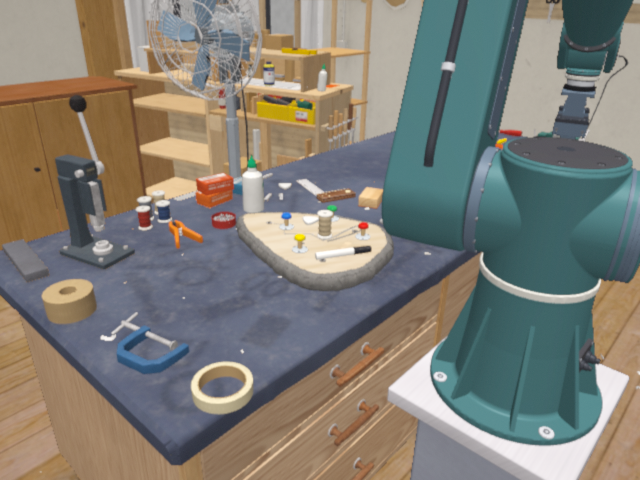

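The top view shows the caps: red (372,243), yellow (317,219), blue (340,181), green (382,198). The reel is at (350,215) and a wire lies near red. I'll refine with colour segmentation and fit the socket layout.

```bash
cat >> h.py <<'E'
np.set_printoptions(precision=4,suppress=True)
S={"fl":(65,65),"fr":(65,-65),"nl":(-65,85),"nr":(-65,-85)}
def blob(im,name,near,r=14):
    hsv=cv2.cvtColor(im,cv2.COLOR_RGB2HSV).astype(int);H,Sa,V=hsv[...,0],hsv[...,1],hsv[...,2]
    h0={"red":0,"yellow":27,"blue":110,"green":70}[name]
    d=np.abs(H-h0);d=np.minimum(d,180-d)
    yy,xx=np.mgrid[:480,:640]
    m=(d<14)&(Sa>130)&(V>70)&(np.hypot(xx-near[0],yy-near[1])<r)
    n,l,st,c=cv2.connectedComponentsWithStats(m.astype(np.uint8))
    if n<2: return None,0
    k=1+np.argmax(st[1:,4]); return c[k],st[k,4]
def fit(P,corner):
    a=np.array([S[corner[n]] for n in P])/1000.;b=np.array([P[n][:2] for n in P])
    ac,bc=a-a.mean(0),b-b.mean(0)
    th=np.arctan2((ac[:,0]*bc[:,1]-ac[:,1]*bc[:,0]).sum(),(ac*bc).sum())
    R=np.array([[np.cos(th),-np.sin(th)],[np.sin(th),np.cos(th)]]);t=b.mean(0)-R@a.mean(0)
    return th,t,{n:R@(np.array(S[corner[n]])/1000.)+t for n in P},b-(a@R.T+t)
E
python3 - <<'E'
from h import *
corner={"red":"nr","yellow":"nl","blue":"fl","green":"fr"}
g={"top":{"red":(372,243),"yellow":(317,219),"blue":(340,181),"green":(382,198)},"scene":{"red":(363,226),"yellow":(299,238),"blue":(286,216),"green":(332,209)}}
R={}
for c in g:
    im=read_camera(c);P={}
    for n,p in g[c].items():
        q,a=blob(im,n,p); R.setdefault(n,[]).append(ray(c,q)); P[n]=onz(c,q,.092); print(c,n,q,a,P[n])
    th,t,F,res=fit(P,corner);print(c,"yaw",th,"t",t,"res",res*1000,F)
P={n:tri(R[n]) for n in R};print(P);print(fit(P,corner))
s=get_state();print(s["ee_pos"], np.array(calibration("wrist")["extrinsics"]),calibration("wrist")["K"])
import bench
print([x for x in dir(bench) if 'grasp' in x],getattr(bench,'grasp_offset',None))
E
```

```text
top red [371.4 242.4] 50 [ 0.4711 -0.1828  0.092 ]
top yellow [316.4167 217.0833] 12 [ 0.5412 -0.0278  0.092 ]
top blue [339.7609 180.413 ] 46 [ 0.6478 -0.0928  0.092 ]Traceback (most recent call last):
  File "<stdin>", line 8, in <module>
  File "h.py", line 5, in ray
    d=np.linalg.inv(K)@[xy[0],xy[1],1]; d=T[:3,:3]@[d[0],-d[1],-d[2]]
                        ~~^^^
TypeError: 'NoneType' object is not subscriptable
```

```bash
python3 - <<'E'
from h import *
im=read_camera("top");hsv=cv2.cvtColor(im,cv2.COLOR_RGB2HSV)
for (x,y) in [(382,198),(316,219),(317,221),(372,243)]: print(hsv[y-2:y+3:2,x-2:x+3:2].reshape(-1,3).tolist())
E
sed -i 's/"yellow":27/"yellow":26/; s/"green":70/"green":65/; s/d<14/d<(20 if name=="green" else 10)/; s/Sa>130/Sa>110/' h.py
python3 - <<'E'
from h import *
corner={"red":"nr","yellow":"nl","blue":"fl","green":"fr"}
g={"top":{"red":(372,243),"yellow":(317,219),"blue":(340,181),"green":(382,198)},"scene":{"red":(363,226),"yellow":(299,238),"blue":(286,216),"green":(332,209)}}
R={}
for c in g:
    im=read_camera(c);P={}
    for n,p in g[c].items():
        q,a=blob(im,n,p)
        print(c,n,q,a)
        if q is None: continue
        R.setdefault(n,[]).append(ray(c,q)); P[n]=onz(c,q,.092)
    th,t,F,res=fit(P,corner);print(c,"yaw",th,"t",t,"res",res*1000,F)
P={n:tri(R[n]) for n in R};print(P);print(fit(P,corner))
s=get_state();print(s["ee_pos"], np.array(calibration("wrist")["extrinsics"]),calibration("wrist")["K"])
import bench
print([x for x in dir(bench) if 'grasp' in x],getattr(bench,'grasp_offset',None))
E
```

```text
[[69, 121, 200], [69, 123, 199], [69, 129, 194], [69, 109, 210], [69, 115, 207], [69, 122, 199], [69, 112, 201], [69, 108, 210], [69, 114, 201]]
[[27, 132, 245], [27, 131, 245], [27, 132, 241], [28, 124, 246], [28, 124, 245], [28, 130, 245], [29, 123, 243], [29, 122, 245], [28, 125, 237]]
[[28, 124, 245], [28, 126, 245], [27, 132, 234], [29, 120, 245], [28, 123, 244], [27, 111, 212], [28, 118, 209], [27, 103, 205], [40, 12, 192]]
[[1, 163, 231], [1, 167, 229], [1, 170, 225], [1, 156, 235], [1, 163, 232], [1, 170, 226], [1, 159, 229], [1, 156, 232], [1, 158, 199]]
top red [371.5    242.2857] 56
top yellow [315.6154 219.0962] 52
top blue [339.5686 180.4706] 51
top green [382.1714 197.5714] 35
top yaw -0.38357229578300756 t [ 0.5635 -0.1286] res [[ 0.0232  0.0519]
 [ 0.3924 -0.133 ]
 [-0.4623  0.3434]
 [ 0.0468 -0.2623]] {'red': array([ 0.4714, -0.1831]), 'yellow': array([ 0.535 , -0.0254]), 'blue': array([ 0.6481, -0.0926]), 'green': array([ 0.5995, -0.2132])}
scene red [362.8305 225.1186] 59
scene yellow [299.4203 237.1449] 69
scene blue [286.04 215.18] 50
scene green [331.8444 207.55
[... 357 characters left out ...]
57,  0.0888]), 'blue': array([ 0.6478, -0.0927,  0.0896]), 'green': array([ 0.5997, -0.2143,  0.0884])}
(np.float64(-0.3842266849647483), array([ 0.5638, -0.129 ]), {'red': array([ 0.4717, -0.1835]), 'yellow': array([ 0.5354, -0.0259]), 'blue': array([ 0.6484, -0.0931]), 'green': array([ 0.5997, -0.2137])}, array([[ 0.0002,  0.0001],
       [ 0.0004,  0.0001],
       [-0.0006,  0.0004],
       [-0.    , -0.0006]]))
[ 0.1899 -0.6737  0.2139] [[ 0.2712  0.9313  0.243   0.2583]
 [-0.9625  0.2626  0.0678 -0.6553]
 [-0.0007 -0.2523  0.9676  0.3854]
 [ 0.      0.      0.      1.    ]] [[340.5728   0.     327.3763]
 [  0.     340.5728 236.0327]
 [  0.       0.       1.    ]]
['grasp_offset'] 0.0188
```

```bash
python3 -m handwheel '[[[0.0337,-0.033,0],[0,0,0],0],[[0.0337,-0.033,0],[0,0,0],0],[[0.0337,-0.033,0],[0,0,0],0],[[0.0337,-0.033,0],[0,0,0],0],[[0.0337,-0.033,0],[0,0,0],0],[[0.0337,-0.033,0],[0,0,0],0],[[0.0337,-0.033,0],[0,0,0],0],[[0.0337,-0.033,0],[0,0,0],0],[[0.0337,-0.033,0.01],[0,0,0],0],[[0.0337,-0.033,0.01],[0,0,0],0],[[0.0337,-0.033,0.01],[0,0,0],0],[[0.0337,-0.033,0.01],[0,0,0],0],[[0,0,0],[0,0,0],0],[[0,0,0],[0,0,0],0],[[0,0,0],[0,0,0],0]]'
cat > look.py <<'E'
from h import *
import sys
G={"red":(.4716,-.1834),"yellow":(.5352,-.0257),"blue":(.6482,-.0929),"green":(.5996,-.2135)}
s=get_state();c=calibration("wrist");im=read_camera("wrist")
K=np.array(c["K"]);T=np.linalg.inv(np.array(c["extrinsics"]))
print(s["clock"],s["ee_pos"],s["ee_rot"],s["force"],s["width"],s["joint_pos"])
for n,g in G.items():
    p=T@[*g,.093,1];uv=(K@[p[0],-p[1],-p[2]]);uv=uv[:2]/uv[2]
    q,a=blob(im,n,uv,70)
    if q is not None and p[2]<0: print(n,"pred",uv,"seen",q,a,"at .093",onz("wrist",q,.093))
cv2.imwrite(sys.argv[1],im[:,:,::-1])
E
python3 look.py pics/w1.png
```

```text
clock: 2.58
ee_pos: [0.4715, -0.1837, 0.1742]
ee_rot: [3.141, -0.0, 0.274]
force: [-0.3, -0.4, -0.2]
width: 0.0007
gripper_force: 0.0
2.575 [ 0.4715 -0.1837  0.1742] [ 3.1412 -0.0003  0.2737] [-0.2539 -0.4474 -0.2317] 0.0006556297114088806 [-0.4176  0.1288  2.1434 -0.0001  0.8688  0.8796]
red pred [326.1285 241.996 ] seen [325.2624 240.0792] 846 at .093 [ 0.4729 -0.1824  0.093 ]
yellow pred [131.8263  97.7383] seen [133.7171  97.1399] 1308 at .093 [ 0.536  -0.0269  0.093 ]
green pred [418.7679  80.1203] seen [416.6342  81.3802] 1181 at .093 [ 0.5984 -0.2124  0.093 ]
```

View pics/w1.png

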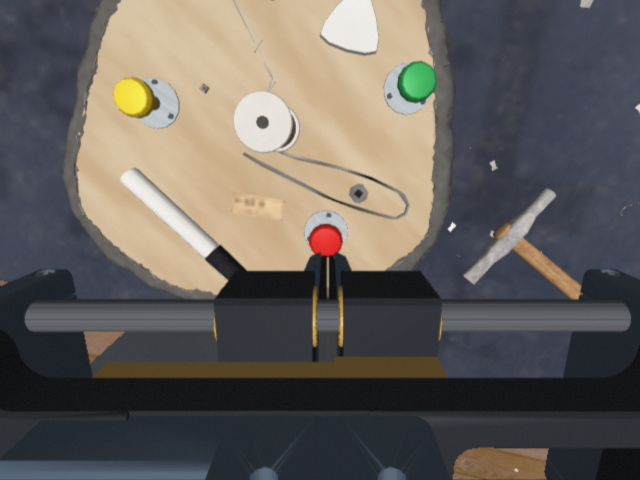

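The red cap is at (325,240) under the closed fingertips, within 1.5 mm of prediction. Next I go down to just above it and feel for contact.

```bash
python3 -m handwheel '[[[0,0,0.02],[0,0,0],0],[[0,0,0.02],[0,0,0],0],[[0,0,0.02],[0,0,0],0],[[0,0,0.01],[0,0,0],0],[[0,0,0.005],[0,0,0],0],[[0,0,0],[0,0,0],0],[[0,0,0],[0,0,0],0]]'; python3 -m handwheel '[[[0,0,0.0015],[0,0,0],0],[[0,0,0.0015],[0,0,0],0],[[0,0,0.0015],[0,0,0],0],[[0,0,0.0015],[0,0,0],0],[[0,0,0],[0,0,0],0]]'
```

```text
clock: 3.5
ee_pos: [0.4721, -0.1831, 0.0995]
ee_rot: [3.141, -0.001, 0.275]
force: [0.7, 0.8, 0.1]
width: 0.0003
gripper_force: 0.0
clock: 4.12
ee_pos: [0.4718, -0.1829, 0.0929]
ee_rot: [3.142, 0.0, 0.275]
force: [-0.5, -0.2, 1.7]
width: 0.0004
gripper_force: 1.0
```

```bash
python3 -m handwheel '[[[0,0,0.0015],[0,0,0],0],[[0,0,0.0015],[0,0,0],0],[[0,0,0],[0,0,0],0]]'; python3 -m handwheel '[[[0,0,0.0015],[0,0,0],0],[[0,0,0.0015],[0,0,0],0],[[0,0,0.001],[0,0,0],0],[[0,0,0],[0,0,0],0]]'
```

```text
clock: 4.5
ee_pos: [0.4718, -0.1829, 0.0899]
ee_rot: [-3.142, -0.0, 0.275]
force: [0.6, 0.7, 2.5]
width: 0.0
gripper_force: 1.3
clock: 5.0
ee_pos: [0.4718, -0.1829, 0.0859]
ee_rot: [3.142, -0.0, 0.275]
force: [0.6, -0.2, 4.0]
width: 0.0004
gripper_force: 2.0
```

```bash
python3 -m handwheel '[[[0,0,-0.01],[0,0,0],0],[[0,0,-0.03],[0,0,0],0],[[0,0,-0.03],[0,0,0],0],[[0,0,-0.02],[0,0,0],0],[[0.0208,-0.0267,0],[0,0,0],0],[[0.0208,-0.0267,0],[0,0,0],0],[[0.0208,-0.0267,0],[0,0,0],0],[[0.0208,-0.0267,0],[0,0,0],0],[[0.0208,-0.0267,0],[0,0,0],0],[[0,0,0],[0,0,0],0],[[0,0,0],[0,0,0],0]]'
python3 look.py pics/w2.png
python3 - <<'E'
from h import *
P={}
for c,g in {"top":{"red":(372,243),"green":(382,198),"yellow":(316,219)},"scene":{"red":(363,226),"green":(332,209)}}.items():
    im=read_camera(c)
    for n in g: print(c,n,blob(im,n,g[n]))
E
```

```text
clock: 6.38
ee_pos: [0.5353, -0.0263, 0.1761]
ee_rot: [3.142, 0.0, 0.275]
force: [-0.3, -0.7, 0.1]
width: 0.0004
gripper_force: 0.0
6.375 [ 0.5353 -0.0263  0.1761] [3.1415 0.0002 0.2752] [-0.3245 -0.7275  0.127 ] 0.0003680644417214344 [-0.0926  0.1742  2.0851 -0.0001  0.8824  1.2031]
red pred [483.6112 359.0771] seen [476.8741 350.8243] 723 at .093 [ 0.4773 -0.1751  0.093 ]
yellow pred [325.6854 241.4502] seen [325.4616 239.7349] 860 at .093 [ 0.5364 -0.0254  0.093 ]
blue pred [460.1521 118.3612] seen [458.283  118.1698] 1113 at .093 [ 0.6479 -0.0919  0.093 ]
green pred [584.0781 227.7091] seen [580.4788 226.3337] 944 at .093 [ 0.5997 -0.2106  0.093 ]
top red (array([371.1379, 242.5   ]), np.int32(58))
top green (array([382.0811, 197.6216]), np.int32(37))
top yellow (None, 0)
scene red (array([362.6545, 228.4182]), np.int32(55))
scene green (array([331.8444, 207.5556]), np.int32(45))
```

View pics/w2.png

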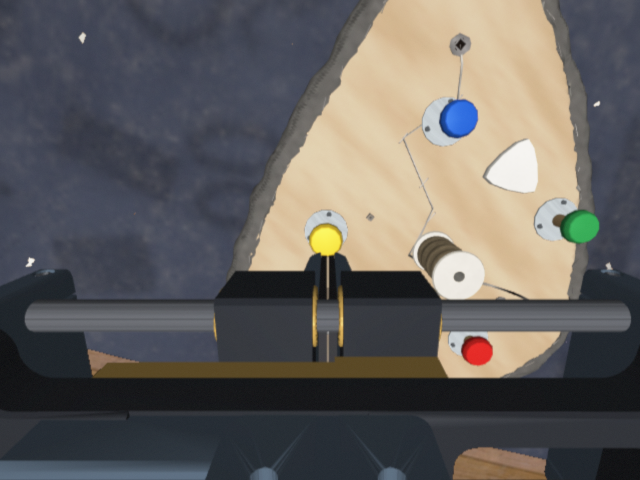

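The yellow cap is at (325,240), centred under the fingertips. Red now sits 3.3 px lower in the scene view, about 8–9 mm down. Next I press yellow.

```bash
python3 -m handwheel '[[[0,0,0.02],[0,0,0],0],[[0,0,0.02],[0,0,0],0],[[0,0,0.02],[0,0,0],0],[[0,0,0.01],[0,0,0],0],[[0,0,0.007],[0,0,0],0],[[0,0,0],[0,0,0],0],[[0,0,0.0015],[0,0,0],0],[[0,0,0.0015],[0,0,0],0],[[0,0,0.0015],[0,0,0],0],[[0,0,0.0015],[0,0,0],0],[[0,0,0],[0,0,0],0]]'; python3 -m handwheel '[[[0,0,0.0015],[0,0,0],0],[[0,0,0.0015],[0,0,0],0],[[0,0,0.0015],[0,0,0],0],[[0,0,0.0015],[0,0,0],0],[[0,0,0.001],[0,0,0],0],[[0,0,0],[0,0,0],0]]'
```

```text
clock: 7.9
ee_pos: [0.5358, -0.0262, 0.093]
ee_rot: [3.141, -0.0, 0.275]
force: [-0.0, 0.1, 2.7]
width: 0.0007
gripper_force: 1.4
clock: 8.65
ee_pos: [0.5358, -0.0262, 0.0859]
ee_rot: [3.142, -0.0, 0.275]
force: [0.7, -0.2, 4.1]
width: 0.0003
gripper_force: 2.0
```

```bash
python3 -m handwheel '[[[0,0,-0.01],[0,0,0],0],[[0,0,-0.03],[0,0,0],0],[[0,0,-0.03],[0,0,0],0],[[0,0,-0.02],[0,0,0],0],[[0.0225,0.0236,0],[0,0,0],0],[[0.0225,0.0236,0],[0,0,0],0],[[0.0225,0.0236,0],[0,0,0],0],[[0.0225,0.0236,0],[0,0,0],0],[[0,0,0],[0,0,0],0],[[0,0,0],[0,0,0],0]]'
python3 look.py pics/w3.png
```

```text
clock: 9.9
ee_pos: [0.647, -0.0923, 0.1758]
ee_rot: [-3.141, 0.001, 0.275]
force: [0.1, 1.0, -0.3]
width: 0.0006
gripper_force: 0.0
9.9 [ 0.647  -0.0923  0.1758] [-3.1411  0.001   0.2748] [ 0.1022  1.0112 -0.35  ] 0.0005848736227921973 [-0.1774  0.3536  1.8495  0.      0.9396  1.1186]
yellow pred [214.4577 344.0047] seen [214.6078 369.8737] 1948 at .093 [ 0.5104 -0.0305  0.093 ]
blue pred [327.7609 240.2984] seen [327.8221 238.554 ] 843 at .093 [ 0.6495 -0.0924  0.093 ]
green pred [451.3135 332.3804] seen [451.4535 337.1008] 258 at .093 [ 0.5954 -0.2151  0.093 ]
```

```bash
python3 -m handwheel '[[[0,0,0.02],[0,0,0],0],[[0,0,0.02],[0,0,0],0],[[0,0,0.02],[0,0,0],0],[[0,0,0.01],[0,0,0],0],[[0,0,0.007],[0,0,0],0],[[0,0,0],[0,0,0],0],[[0,0,0.0015],[0,0,0],0],[[0,0,0.0015],[0,0,0],0],[[0,0,0.0015],[0,0,0],0],[[0,0,0.0015],[0,0,0],0],[[0,0,0],[0,0,0],0]]'; python3 -m handwheel '[[[0,0,0.0015],[0,0,0],0],[[0,0,0.0015],[0,0,0],0],[[0,0,0.0015],[0,0,0],0],[[0,0,0.0015],[0,0,0],0],[[0,0,0.001],[0,0,0],0],[[0,0,0],[0,0,0],0]]'
```

```text
clock: 11.32
ee_pos: [0.648, -0.0926, 0.0931]
ee_rot: [3.141, -0.0, 0.275]
force: [0.5, 0.2, 2.8]
width: 0.0006
gripper_force: 1.5
clock: 12.08
ee_pos: [0.648, -0.0926, 0.086]
ee_rot: [3.141, -0.0, 0.275]
force: [0.7, 0.2, 4.1]
width: 0.0004
gripper_force: 2.1
```

```bash
python3 -m handwheel '[[[0,0,-0.01],[0,0,0],0],[[0,0,-0.03],[0,0,0],0],[[0,0,-0.04],[0,0,0],0],[[0,0,-0.04],[0,0,0],0],[[0,0,-0.04],[0,0,0],0],[[-0.01,0.04,0],[0,0,0],0],[[-0.01,0.04,0],[0,0,0],0],[[-0.01,0.04,0],[0,0,0],0],[[-0.01,0.04,0],[0,0,0],0],[[-0.01,0.04,0],[0,0,0],0],[[-0.01,0.04,0],[0,0,0],0],[[-0.01,0.04,0],[0,0,0],0],[[-0.01,0.04,0],[0,0,0],0],[[-0.01,0.04,0],[0,0,0],0],[[-0.01,0.04,0],[0,0,0],0],[[0,0,0],[0,0,0],0],[[0,0,0],[0,0,0],0]]'
python3 - <<'E'
from h import *
im=read_camera("scene")
c=calibration("scene");K=np.array(c["K"]);T=np.linalg.inv(np.array(c["extrinsics"]))
def pr(p):
    p=T@[*p,1];u=K@[p[0],-p[1],-p[2]];return u[1]/u[2]
old={"red":225.1186,"yellow":237.1449,"blue":215.18,"green":207.5556}
xy={"red":(.4716,-.1834),"yellow":(.5352,-.0257),"blue":(.6482,-.0929),"green":(.5996,-.2135)}
for n,g in {"red":(363,228),"yellow":(299,240),"blue":(286,218),"green":(332,209)}.items():
    q,a=blob(im,n,g); k=(pr((*xy[n],.085))-pr((*xy[n],.095)))/10
    print(n,q,a,"pushed mm",(q[1]-old[n])/k if q is not None else None)
cv2.imwrite("pics/s2.png",cv2.resize(im[150:300,220:420,::-1],None,fx=4,fy=4))
E
```

```text
clock: 14.2
ee_pos: [0.6599, -0.5042, 0.2458]
ee_rot: [-3.141, 0.0, 0.275]
force: [0.7, 0.4, -0.1]
width: 0.0005
gripper_force: 0.0
red [362.6545 228.4182] 55 pushed mm 8.86573701241732
yellow [299.4776 241.0896] 67 pushed mm 10.13829143075299
blue [286.025 218.825] 40 pushed mm 10.047117949777329
green [331.8444 207.5556] 45 pushed mm -0.00012651484916477053
```

View pics/s2.png

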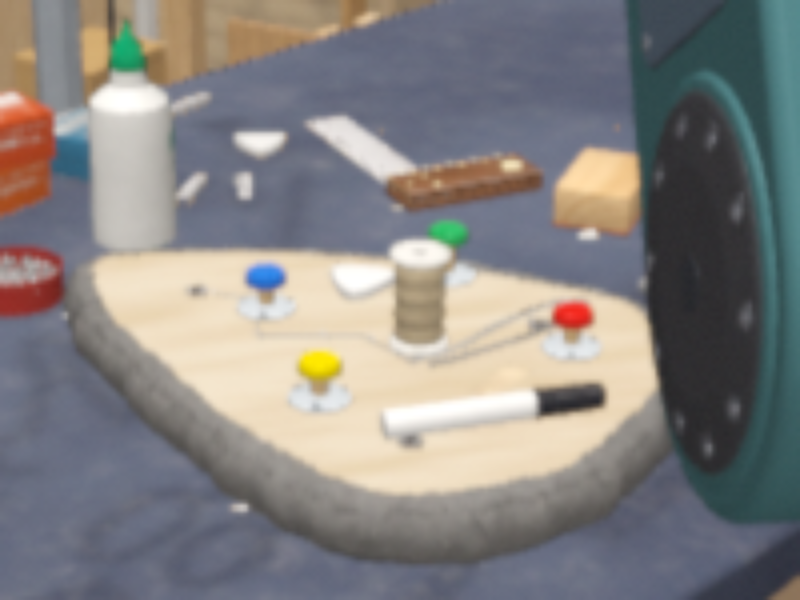

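Red, yellow and blue stand about half-way in, with shank still showing under each cap. Green has not moved, the reel, chalk and marker are in place, and the arm is clear of everything.

```bash
python3 -c "
from bench import *
print(hand_in())"
```

```text
the job is handed in; nothing more can be done
None
```

I pressed the red, yellow and blue pegs about half-way in, in that order (9–10 mm of travel each by the scene camera), left green and the other things untouched, and handed the job in with the arm clear at about 14 s.

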